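# Brush out a check valve and bring its ball on the tray

## Task

Finish cleaning the bore of the brass valve body in the vise: draw the brush up to the mouth and push it back down to the bottom at least twice, then stand the brush, bristles down, in the empty tin. Then pick up the kitting tray by its handle and, without letting the steel ball roll out of its pocket, bring it to the valve so that the ball is within about 10 cm of the valve's mouth, seen from above, and the whole tray is a little higher than the mouth. Finish while still holding the tray there, level and still, for the fitter to take the ball; leave the cap, the spanner and the grease jar where they are.

Things in the scene. Friction and masses are not known exactly. Their poses are not given: they have to be found in the camera images.
- valve_mouth (a point): Centre of the open upper mouth of the brass valve body, always 97 mm above the bench. The body is a round brass chamber, 52 mm outside and 44 mm inside diameter, standing upright, open at the top, bore 65 mm deep with a flat closed bottom 32 mm above the bench. It is clamped by a hexagon at its foot in a grey drill-press vise bolted to the bench and cannot move.
- vise: The grey drill-press vise with the valve body in it, one fixed thing. Origin on the bench straight under the valve; its x axis runs along the vise towards its screw. The base reaches from x -60 to +125 mm and 46 mm to either side (bolt ears to 70 mm), the screw's tommy bar is at x +154 mm, 100 mm wide and 39 mm above the bench; the jaws are 84 mm wide and 58 mm high.
- brush_grip (a point): Middle of the brush's wooden handle, 147 mm above the tip of the bristles along the brush's z axis (z points from the bristles to the handle). The handle is a plain round stick 22 mm in diameter and 85 mm long (from 105 to 190 mm above the tip). The brush weighs about 70 g and stands upright, bristles down, in the valve's bore at the start.
- brush_tip (a point): Lower end of the brush, centre of the bristle head: 39 mm in diameter and 45 mm long; above it a thin 8 mm wire stem up to the handle.
- brush: The whole brush, 190 mm long. Its origin is the same point as brush_tip.
- tin: Empty round open metal tin for the brush, standing upright on the bench, loose, about 450 g: 86 mm outside and 80 mm inside diameter, 100 mm high. Origin: centre of its underside.
- tin_in (a point): Centre of the tin's inner floor, 4 mm above its underside.
- tray: White plastic kitting tray, 170 mm (its x) by 100 mm (its y) and 18 mm thick, about 340 g, lying loose on the bench. Origin: centre of its underside, z axis up. A handle stands in its middle, and there is one round pocket at each end: the ball's pocket at +x, and at -x one filled by a brass ring fixed to the tray.
- tray_grip (a point): Middle of the tray's handle bar, 82 mm above the tray's underside. The bar is black, runs along the tray's x axis, 62 mm long, 14 mm thick (along the tray's y) and 24 mm high, with flat sides, on two 10 mm posts at x = +21 and -21 mm; grasp it across its thickness from above.
- pocket (a point): Centre of the ball when it lies in the middle of its pocket: 57 mm from the tray's middle along its +x axis and 29 mm above its underside. The pocket is a round recess 46 mm in diameter and only 4 mm deep with a flat bottom.
- ball_center (a point): Centre of the steel ball, 30 mm in diameter, about 110 g, loose; it rolls about freely in its pocket (up to 12 mm from the middle) and climbs out over the rim if the tray is tipped far or jerked.
- cap: The valve's brass hexagon cap, 65 mm over the corners and 28 mm high, lying loose on the bench. Origin: centre of its underside. Leave alone.
- spanner: A flat steel spanner, some 180 mm long, lying loose on the bench along its x axis. Leave alone.
- jar: Closed grease jar, 68 mm in diameter and 75 mm high, standing loose. Origin: centre of its underside. Leave alone.
Things that resemble listed ones, but are neither listed nor needed, are in the scene too. There is more than one size of the brush; the job needs the smallest.

How it is judged:
By the outcome, as a careful person would: the job done as asked, in the order asked, and still so for the second after the job is handed in, while the arm keeps its last pose, push and grip.
It also fails if it takes over 61 s, if anything falls off the work surface, if the arm or the gripper's body presses on something with over 40 N, if the wrist force passes 120 N, or if a joint passes its speed limit or range.

## Robot

A 7-joint arm with a two-finger parallel gripper is mounted at the origin on the work surface. World frame = base frame: x ahead of the robot, y to its left, z up, the work surface at z = 0. Lengths are in m, angles in rad, forces in N, time in s.
With the tool pointing down it reaches from about 0.4 to 0.85 m from the base axis. Payload 10.4 kg.
Tool frame: the origin (TCP) lies midway between the tips of the shut fingers; the grasp point (between the pads) lies grasp_offset behind it (grasp_offset is the distance from the TCP to the grasp point, in m); y points along the fingers, x is the direction in which the jaws open and shut, and the axes are right-handed (so a half turn about y gives the same grasp; the last joint's range is limited). The gripper opens to 85 mm and grips with 20 to 120 N. Pads are 22 mm wide; open, the fingers measure 114 mm over their backs; the gripper's body (76 mm by 85 mm) begins 54 mm behind the grasp point. The pads swing forward as they close: fully open they stand 13 mm farther back than shut.
Start: joints at [-1.161, 0.332, -0.065, 1.46, 0.022, 1.35, -0.088], TCP at [0.262, 0.567, 0.231] pointing down, gripper open.
Joint ranges: [-2.6, 2.6], [-0.5, 2.12], [-1.47, 1.34], [0.16, 2.42], [-1.27, 4.41], [0.06, 2.06], [-2.6, 2.6]. Speed limits (rad/s): [2.22, 2.22, 2.79, 2.79, 3.14, 3.14, 3.14].

## Interface

Orientations are given as a rotation vector (axis times angle).
In Python, from bench import * gives the robot as it stands.
- The arm moves only by the tool servo_tool, never from a script. Its argument "commands" is a list of rows, each a list of 4 numbers: the shift along the world's x, y, z in cm, then the turn about the world's z in rad. A call has 1 to 8 rows; each row is the pose to reach, as a shift and turn from the pose commanded when the call began; what a row does not reach only later rows make up. A row lasts 1/8 s, in which the tool goes at most 62.5 mm and 10.7 degrees, less where a joint would pass 70% of its speed; a pose out of reach is approached as far as the arm can. A call with a gripper value outside its range is refused whole. "grip" is the opening, from 0 (shut) to 1 (fully open), set as the call begins (left out, the last holds). The fingers move at their own pace and stop on an object; "grip_force" is the grip in N (left out, the last holds). Time passes only in rows, so rows that repeat a pose let the fingers close. It gives the time, the measured TCP pose, the force and the opening at its end, in the units of the state.
- get_state(): the state, without advancing time (a new reading comes with each control period).
- camera(name): name is "side" or "top"; returns the picture (480x640x3 uint8, red, green, blue); there is no depth.
- camera_info(name): a dict with "vertical_fov" (degrees; the focal length in pixels is half the picture's height over the tangent of half this angle, whatever the lens; pixels are square), "cx", "cy" (the principal point, pixels), "R" (3x3) and "t" (3): a world point X has camera coordinates R X + t. Camera axes: x right, y down, z forward; pixel columns grow to the right and rows downward; lengths in m; the calibration is good to about 2 mm. A picture is of the moment at which its call begins. camera_info takes no time and is no camera call.
- job_done(): hands the job in, once; it reports no verdict.
Trained networks look in the newest picture that a camera, given by its name, has taken for a name from the list of things; names that differ only in an ending like _2 or _b are one class to them, and where a whole thing is asked for, a point or a joint stands for the part that bears it (a point fixed in the world has none). Each returns a list of dicts, best first, with "score" (0 to 1); they miss things now and then, are a little off and sometimes report something else, mostly with a low value. They report only what shows in the picture. A call takes as long as a camera call. They do not tell look-alikes from the thing itself.
- look_for(camera, name): "centre" ([column, row] in pixels, amid what is visible of it).
- masks_of(camera, name): "pixels" (480x640 bool, what is visible of it) and "centre" ([column, row] in pixels, amid what is visible of it).
The state is a dict: "time": time; "joint_pos": joint angles; "joint_vel": joint speeds; "tau": joint torques, N m; "ee_pos": TCP position; "orientation": TCP orientation; "force": force on the tool from outside, world axes, zero at the start; "wrist_torque": the same for the moment, N m; "gripper_width": finger opening in m.
Only numpy, scipy, OpenCV 4.12 (cv2) and the standard library are available. Lean on these libraries where they do the work, as an engineer would, in place of code of your own. Each camera call takes 0.05 s, during which the arm holds its last target. There are 200 camera calls.

## Working session

There is one attempt and no reset: what is moved stays moved. The work goes in short steps, Python scripts to look and compute and a tool call to move; the robot and the scene stay as the last step left them, time stands still between calls to the robot, and variables do not carry over. Pictures are saved under pics/ and viewed, about 8 in all and at most 12, crops included, and the job is handed in when it is done.

Besides the shell and the picture viewer there is one more tool, called after "Emit:" as name(argument=value, ...) on one line, values as JSON. servo_tool: Moves the arm, as the interface text tells. Its arguments: {"type":"object","properties":{"commands":{"type":"array"},"grip":{"type":"number"},"grip_force":{"type":"number"}},"required":["commands"]}

```bash
ls; mkdir -p pics
python3 - <<'E'
from bench import *
import cv2,numpy as np
s=get_state(); print({k:np.round(v,3) for k,v in s.items()})
for c in("side","top"):
    im=camera(c); cv2.imwrite(f"pics/{c}0.png",im[:,:,::-1]); print(c,camera_info(c))
E
```

```text
pics
{'time': np.float64(0.0), 'joint_pos': array([-1.161,  0.333, -0.065,  1.461,  0.022,  1.35 , -0.089]), 'joint_vel': array([-0.002,  0.   ,  0.   ,  0.001,  0.001,  0.001, -0.001]), 'tau': array([-1.0000e-03, -6.2546e+01,  4.8000e-02, -3.9159e+01,  1.6000e-02,
        1.0000e-02,  0.0000e+00]), 'ee_pos': array([0.262, 0.567, 0.231]), 'orientation': array([-1.384, -0.884,  0.886]), 'force': array([0.087, 0.243, 0.282]), 'wrist_torque': array([-0.022, -0.001, -0.009]), 'gripper_width': np.float64(0.086)}
side {'vertical_fov': 54.274894905338044, 'cx': 323.7301992349177, 'cy': 236.3376994939409, 'R': array([[-0.98849581, -0.15014903, -0.01820146],
       [-0.09106642,  0.68693038, -0.72099484],
       [ 0.12075982, -0.71104284, -0.69270134]]), 't': array([0.58917524, 0.13939695, 0.84535305])}
top {'vertical_fov': 46.1805485694956, 'cx': 320.5112922842092, 'cy': 246.48112934904316, 'R': array([[-0.01033104, -0.99937131,  0.03391526],
       [-0.99318185,  0.0063167 , -0.11640405],
       [ 0.11611663, -0.03488659, -0.99262271]]), 't': array([-0.01677492,  0.59501014,  1.07996659])}
```

View pics/side0.png

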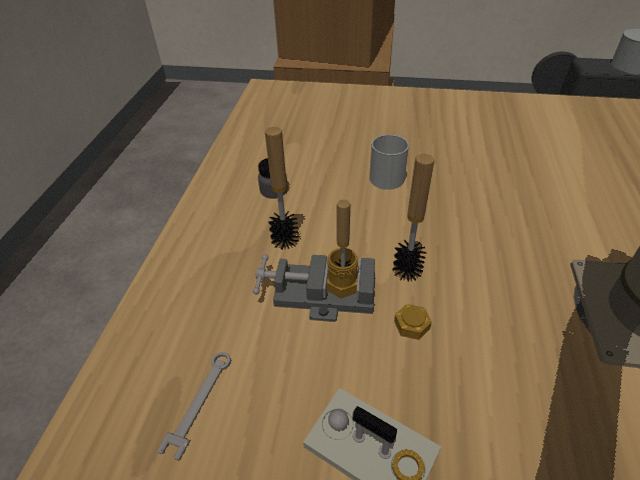

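View pics/top0.png

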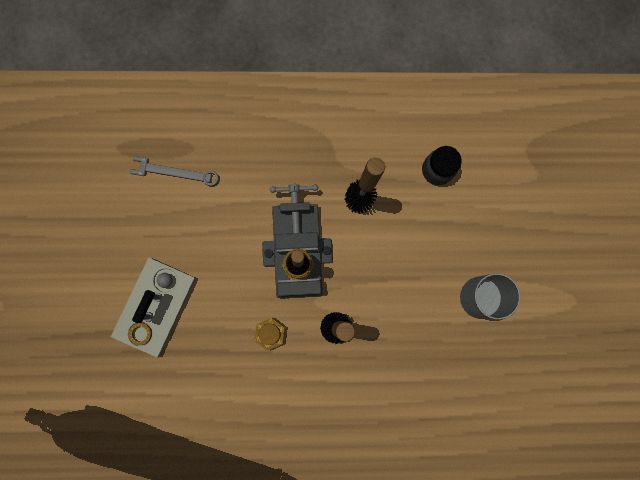

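```bash
cat > h.py <<'E'
from bench import *
import numpy as np, cv2
from scipy.spatial.transform import Rotation
def cam(n):
    i=camera_info(n); f=240/np.tan(np.radians(i["vertical_fov"]/2))
    return np.array([[f,0,i["cx"]],[0,f,i["cy"]],[0,0,1]]),np.array(i["R"]),np.array(i["t"])
def proj(n,X):
    K,R,t=cam(n); p=K@(R@np.array(X)+t); return p[:2]/p[2]
def tri(ps,pt):
    P=[K@np.c_[R,t] for K,R,t in(cam("side"),cam("top"))]
    X=cv2.triangulatePoints(P[0],P[1],np.array(ps,float).reshape(2,1),np.array(pt,float).reshape(2,1)).ravel()
    X=X[:3]/X[3]; return X,np.linalg.norm(proj("side",X)-ps),np.linalg.norm(proj("top",X)-pt)
def atz(n,p,z):
    K,R,t=cam(n); d=R.T@np.linalg.solve(K,[p[0],p[1],1]); c=-R.T@t
    return c+d*(z-c[2])/d[2]
E
python3 - <<'E'
from h import *
print(Rotation.from_rotvec(get_state()["orientation"]).as_matrix().round(3))
camera("side");camera("top")
for n in["valve_mouth","brush_grip","brush_tip","tin","tin_in","tray","tray_grip","pocket","ball_center"]:
    for c in("side","top"):
        print(n,c,[(np.round(d["centre"]).tolist(),round(d["score"],2)) for d in look_for(c,n)])
E
```

```text
[[ 0.419 -0.    -0.908]
 [ 0.908 -0.001  0.419]
 [-0.001 -1.    -0.   ]]
valve_mouth side [([326.0, 286.0], 0.62)]
valve_mouth top [([295.0, 247.0], 0.85), ([268.0, 333.0], 0.45), ([440.0, 164.0], 0.45)]
brush_grip side [([343.0, 228.0], 0.86), ([278.0, 186.0], 0.8), ([413.0, 212.0], 0.75)]
brush_grip top [([295.0, 262.0], 0.86), ([337.0, 328.0], 0.85), ([365.0, 185.0], 0.79)]
brush_tip side [([417.0, 214.0], 0.9), ([341.0, 229.0], 0.73)]
brush_tip top [([365.0, 189.0], 0.9), ([299.0, 262.0], 0.68), ([339.0, 327.0], 0.64)]
tin side [([388.0, 160.0], 0.75)]
tin top [([489.0, 298.0], 0.77)]
tin_in side [([388.0, 160.0], 0.86)]
tin_in top [([491.0, 293.0], 0.95)]
tray side [([369.0, 444.0], 0.67), ([335.0, 420.0], 0.18)]
tray top [([151.0, 311.0], 0.84), ([164.0, 280.0], 0.4)]
tray_grip side [([365.0, 445.0], 0.77), ([344.0, 225.0], 0.46)]
tray_grip top [([152.0, 310.0], 0.73)]
pocket side [([367.0, 446.0], 0.97)]
pocket top [([151.0, 312.0], 0.65), ([174.0, 174.0], 0.31)]
ball_center side [([337.0, 419.0], 0.67), ([388.0, 158.0], 0.43)]
ball_center top [([166.0, 280.0], 0.6), ([150.0, 310.0], 0.23)]
```

The side view shows the brush candidates at (343,228) in the valve, (278,186) behind-left and (413,212) right. The last two are larger and stand on the bench. The other objects are the vise, tin (388,160), jar (270,178), cap (413,321), tray (370,444) and spanner. In the top view the brush is at (295,262), tin (490,297), tray (152,310) and ball (165,281). I choose the brush in the valve: it's the smallest and stands in the bore. Next is a close crop to check it.

Run:
```python
import cv2,numpy as np
s=cv2.imread("pics/side0.png");t=cv2.imread("pics/top0.png")
a=cv2.resize(s[190:310,300:390],None,fx=4.4,fy=4.4,interpolation=cv2.INTER_CUBIC)[:528,:396]
b=cv2.resize(t[240:290,270:325],None,fx=7,fy=7,interpolation=cv2.INTER_CUBIC)
o=np.zeros((528,800,3),np.uint8);o[:a.shape[0],:a.shape[1]]=a;o[:350,400:785]=b
cv2.imwrite("pics/crop1.png",o)
```

```text
(no output)
```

View pics/crop1.png

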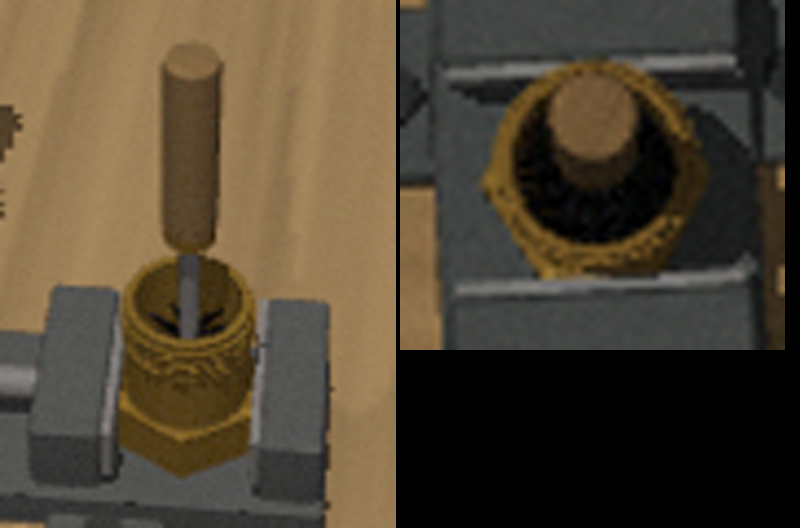

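The crop confirms a plain handle upright in the bore. The handle's top disc is at side (343.6,204.1) and top (297.4,256.9), and the mouth is at side (343.2,258.9) and top (297.7,262.1).

Run:
```python
from h import *
print("top of handle",tri((343.6,204.1),(297.4,256.9)))
print("mouth",tri((343.2,258.9),(297.7,262.1)))
s=cv2.imread("pics/side0.png");t=cv2.imread("pics/top0.png")
R=lambda im,f:cv2.resize(im,None,fx=f,fy=f,interpolation=cv2.INTER_CUBIC)
o=np.zeros((600,800,3),np.uint8)
for im,x,y in((R(s[130:195,360:420],4),0,0),(R(t[265:330,450:530],4),300,0),(R(s[385:480,295:445],2.6),0,280),(R(t[250:360,105:205],2.9),420,275)):
    o[y:y+im.shape[0],x:x+im.shape[1]]=im
cv2.imwrite("pics/crop2.png",o)
```

```text
top of handle (array([0.55655728, 0.02296872, 0.21621358]), np.float64(0.024775116954199997), np.float64(0.016561130805065796))
mouth (array([0.55782808, 0.02323388, 0.08969096]), np.float64(1.1559197447910723), np.float64(0.7596823024001684))
```

View pics/crop2.png

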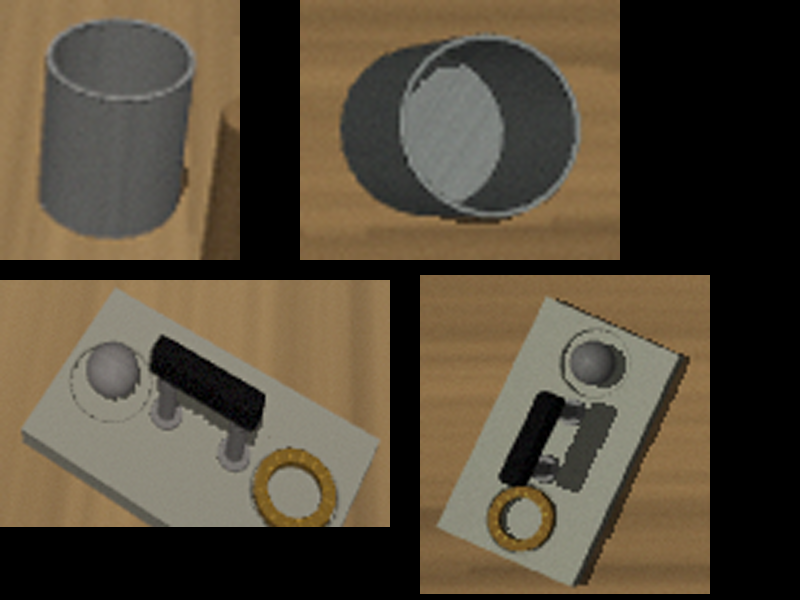

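In this crop the tin rim centre is at side (390,145) and top (497.5,296.5). The bar centre is at side (375,424.6) and top (143.6,306.2), with ends at top (149.5,291.7) and (137.8,321). The ball is at side (338,419.6) and top (164.3,280).

Run:
```python
from h import *
for n,a,b in(("tin rim",(390,145),(497.5,296.5)),("bar",(375,424.6),(143.6,306.2)),("ball",(338,419.6),(164.3,280)),("handtop",(343.6,204.1),(297.4,256.9))):
    X,e,f=tri(a,b); print(n,X.round(4),e.round(2),f.round(2))
print("atz top/side: handtop .222",atz("top",(297.4,256.9),.222),atz("side",(343.6,204.1),.222))
print("mouth .097",atz("top",(297.7,262.1),.097),atz("side",(343.2,258.9),.097))
print("tin .1",atz("top",(497.5,296.5),.1),atz("side",(390,145),.1))
print("bar .09",atz("top",(143.6,306.2),.09),atz("side",(375,424.6),.085))
a=atz("top",(149.5,291.7),.09);b=atz("top",(137.8,321),.09);d=a-b;print("bar yaw",np.arctan2(d[1],d[0]),np.linalg.norm(d))
# tray corners from top at z=.018: 
for p in((548,298),(688,357),(575,586),(438,527)):
    print(atz("top",((p[0]-420)/2.9+105,(p[1]-275)/2.9+250),.018).round(4))
for n in("cap","jar","spanner"):
    for c in("top",): print(n,[(atz(c,d["centre"],.03).round(3),round(d["score"],2)) for d in look_for(c,n)])
print("bigger brushes (handle tops)",atz("top",(375,165),.25),atz("top",(345,330),.25))
s=get_state();print(s["ee_pos"],s["time"])
import bench;print([n for n in dir(bench) if not n.startswith("_")])
```

```text
tin rim [ 0.4915 -0.3518  0.0914] 0.02 0.01
bar [0.4791 0.3102 0.0782] 0.96 0.48
ball [0.5313 0.286  0.0247] 0.3 0.15
handtop [0.5566 0.023  0.2162] 0.02 0.02
atz top/side: handtop .222 [0.55601456 0.02293317 0.222     ] [0.55575282 0.02984513 0.222     ]
mouth .097 [0.55860447 0.02321476 0.097     ] [0.55500552 0.03023719 0.097     ]
tin .1 [ 0.49122768 -0.34877225  0.1       ] [ 0.49152637 -0.33835972  0.1       ]
bar .09 [0.4798791  0.30697903 0.09      ] [0.47803904 0.313359   0.085     ]
bar yaw -0.3570297660831097 0.057002203395561946
[0.5761 0.3184 0.018 ]
[0.5349 0.2226 0.018 ]
[0.3817 0.2956 0.018 ]
[0.422  0.3878 0.018 ]
cap [(array([0.427, 0.083, 0.03 ]), 0.88)]
jar [(array([ 0.759, -0.265,  0.03 ]), 0.7), (array([0.532, 0.287, 0.03 ]), 0.61)]
spanner [(array([0.743, 0.275, 0.03 ]), 0.74), (array([0.471, 0.315, 0.03 ]), 0.59)]
bigger brushes (handle tops) [ 0.7027789  -0.10438745  0.25      ] [ 0.43735703 -0.051319    0.25      ]
[0.26214992 0.56740274 0.23133662] 1.25
['PlanningError', 'camera', 'camera_info', 'get_state', 'grasp_offset', 'job_done', 'look_for', 'masks_of']
```

Emit:
servo_tool(commands=[[1,-2,2,0],[3,-6,5,0],[6,-11,8,0],[9,-16,10,0],[12,-21,10,0],[15,-26,10,0],[17,-30,10,0],[19,-34,10,0]], grip=1)

```text
time: 2.25
ee_pos: [0.4527, 0.2258, 0.3316]
orientation: [-1.383, -0.885, 0.884]
force: [0.1, -0.0, 0.4]
gripper_width: 0.0854
```

Emit:
servo_tool(commands=[[2,-4,0,0],[5,-9,0,0],[7.5,-13.5,0,0],[9.5,-17,0,0],[10.2,-19,0,0],[10.5,-20,0,0],[10.5,-20,0,0],[10.5,-20,0,0]])

```text
time: 3.25
ee_pos: [0.5569, 0.0287, 0.3314]
orientation: [-1.382, -0.886, 0.886]
force: [-0.1, 0.6, -0.3]
gripper_width: 0.0853
```

Run:
```python
from h import *
s=get_state();T=s["ee_pos"];Rm=Rotation.from_rotvec(s["orientation"]).as_matrix();print(s["time"],T.round(4),Rm.round(3),grasp_offset,s["joint_pos"].round(2))
o=np.zeros((480,640*2,3),np.uint8)
for i,c in enumerate(("side","top")):
    im=camera(c)[:,:,::-1].copy(); print(c,proj(c,T),proj(c,T+Rm[:,0]*.043-Rm[:,1]*.013),proj(c,T-Rm[:,0]*.043-Rm[:,1]*.013))
    x,y=np.round(proj(c,T)).astype(int); print(x,y)
    o[:,640*i:640*i+640]=im; 
    cr=cv2.resize(im[max(y-75,0):y+75,x-50:x+50],None,fx=4,fy=4,interpolation=cv2.INTER_CUBIC)
    cv2.imwrite(f"pics/g_{c}.png",cr)
a,b=cv2.imread("pics/g_side.png"),cv2.imread("pics/g_top.png");h=min(len(a),len(b))
cv2.imwrite("pics/g.png",np.hstack([a[:h],b[:h]]))
```

```text
3.25 [0.5569 0.0287 0.3314] [[ 0.418 -0.    -0.909]
 [ 0.909  0.001  0.418]
 [ 0.001 -1.     0.   ]] 0.0187 [-0.5   0.15  0.42  1.5  -0.06  1.51  1.06]
side [343.76291641 144.13006369] [327.07430611 150.82995442] [359.39789549 122.56230819]
344 144
top [292.86699552 248.92033077] [265.24556436 235.5481093 ] [320.27701996 260.26691078]
293 249
```

View pics/g.png

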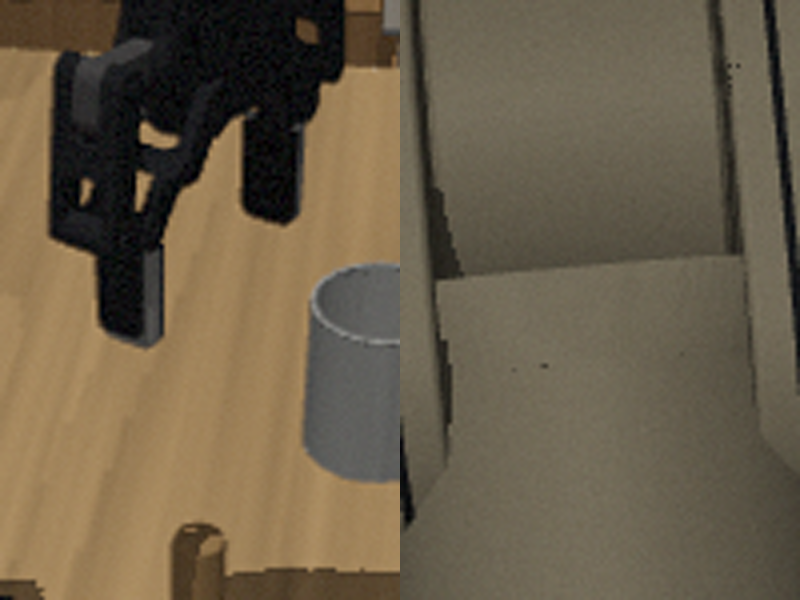

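The side crop shows the open fingers above the handle, with finger tips near (325,153) and (361,123) and the handle top near (344,203). Its pixels agree with the projected TCP to about 2–3 px. I'll descend, part-close the fingers and check the gaps.

Emit:
servo_tool(commands=[[0,-0.1,-2,0],[0,-0.2,-5,0],[0,-0.2,-8,0],[0,-0.2,-11,0],[0,-0.2,-14,0],[0,-0.2,-15.5,0],[0,-0.2,-16.3,0],[0,-0.2,-16.3,0]], grip=0.6)

```text
time: 4.35
ee_pos: [0.5573, 0.0255, 0.1686]
orientation: [-1.383, -0.885, 0.885]
force: [-0.3, 0.1, -0.6]
gripper_width: 0.0515
```

Run:
```python
from h import *
s=get_state();print(s["time"],s["ee_pos"].round(4),s["gripper_width"],s["force"].round(2))
im=camera("side")[:,:,::-1]
cv2.imwrite("pics/g2.png",cv2.resize(im[150:290,280:410],None,fx=4.2,fy=4.2,interpolation=cv2.INTER_CUBIC))
G=s["ee_pos"]+[0,0,.0187];print(proj("side",G)-[280,150])
```

```text
4.35 [0.5573 0.0255 0.1686] 0.05150587750181005 [-0.29  0.14 -0.65]
[62.76011034 68.66237097]
```

View pics/g2.png

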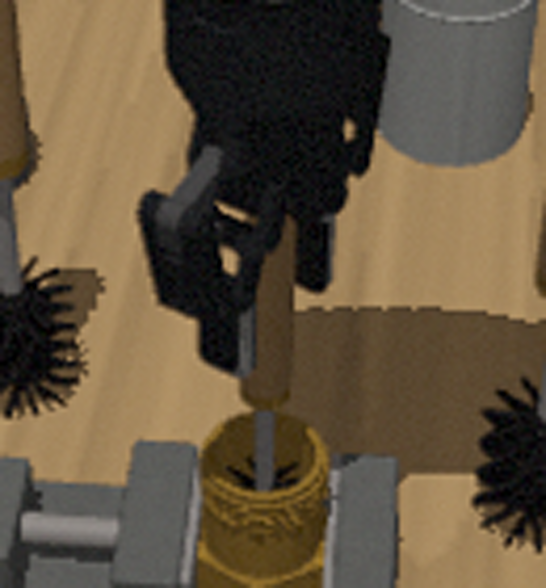

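The handle (crop x≈269) stands between the fingers (about 248 and 325), roughly centred. I'll close gently and read the side force.

Emit:
servo_tool(commands=[[0,0,0,0],[0,0,0,0],[0,0,0,0],[0,0,0,0],[0,0,0,0],[0,0,0,0]], grip=0, grip_force=25)

```text
time: 5.15
ee_pos: [0.5575, 0.0251, 0.1691]
orientation: [-1.384, -0.885, 0.884]
force: [-1.4, -1.5, 6.4]
gripper_width: 0.0211
```

Run:
```python
from h import *
s=get_state();print(s["time"],s["ee_pos"].round(4),s["gripper_width"],s["force"].round(2),s["wrist_torque"].round(3))
```

```text
5.15 [0.5575 0.0251 0.1691] 0.021109152119982884 [-1.35 -1.46  6.36] [-0.433  0.287 -0.009]
```

Emit:
servo_tool(commands=[[0,0,0,0],[0,0,0,0],[-0.1,-0.1,1.2,0],[-0.1,-0.1,2.6,0],[-0.1,-0.1,4,0],[-0.1,-0.1,5,0],[-0.1,-0.1,5.5,0],[-0.1,-0.1,5.5,0]], grip_force=60)

```text
time: 6.15
ee_pos: [0.5562, 0.0244, 0.2235]
orientation: [-1.383, -0.885, 0.885]
force: [0.0, -0.9, -1.8]
gripper_width: 0.0203
```

Run:
```python
from h import *
s=get_state();print(s["time"],s["ee_pos"].round(4),s["gripper_width"],s["force"].round(2),s["wrist_torque"].round(3))
im=camera("side")[:,:,::-1]
cv2.imwrite("pics/g3.png",cv2.resize(im[120:290,290:400],None,fx=3.5,fy=3.5,interpolation=cv2.INTER_CUBIC))
```

```text
6.15 [0.5562 0.0244 0.2235] 0.020252705466663842 [ 0.   -0.89 -1.76] [-0.019  0.036 -0.029]
```

View pics/g3.png

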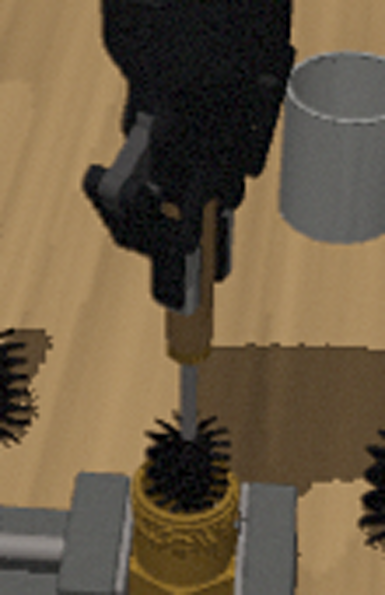

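The brush has come up with its head standing out of the mouth, upright and centred (crop (187,465)). Next are the strokes.

Emit:
servo_tool(commands=[[0,0,-1.2,0],[0,0,-2.6,0],[0,0,-4,0],[0,0,-5,0],[0,0,-5.5,0],[0,0,-5.6,0],[0,0,-5.6,0]])

```text
time: 7.08
ee_pos: [0.5569, 0.0242, 0.1692]
orientation: [-1.384, -0.886, 0.883]
force: [-3.9, -1.1, 14.0]
gripper_width: 0.0201
```

Emit:
servo_tool(commands=[[0,0,1.2,0],[0,0,2.6,0],[0,0,4,0],[0,0,5,0],[0,0,5.6,0],[0,0,5.9,0],[0,0,5.9,0]])

```text
time: 7.95
ee_pos: [0.5561, 0.0244, 0.2262]
orientation: [-1.383, -0.885, 0.885]
force: [-0.8, -0.4, -0.9]
gripper_width: 0.0203
```

Emit:
servo_tool(commands=[[0,0,-1.2,0],[0,0,-2.6,0],[0,0,-4,0],[0,0,-5,0],[0,0,-5.6,0],[0,0,-5.9,0],[0,0,-5.9,0]])

```text
time: 8.82
ee_pos: [0.5569, 0.0241, 0.1691]
orientation: [-1.384, -0.886, 0.883]
force: [-4.0, -1.0, 12.5]
gripper_width: 0.0208
```

Emit:
servo_tool(commands=[[0,0,1.2,0],[0,0,2.6,0],[0,0,4,0],[0,0,5,0],[0,0,5.6,0],[0,0,5.9,0],[0,0,5.9,0]])

```text
time: 9.7
ee_pos: [0.5561, 0.0244, 0.2263]
orientation: [-1.383, -0.885, 0.885]
force: [-0.0, -0.5, -1.1]
gripper_width: 0.0206
```

Emit:
servo_tool(commands=[[0,0,-1.2,0],[0,0,-2.6,0],[0,0,-4,0],[0,0,-5,0],[0,0,-5.6,0],[0,0,-6,0],[0,0,-6,0]])

```text
time: 10.58
ee_pos: [0.5573, 0.0241, 0.1691]
orientation: [-1.385, -0.887, 0.882]
force: [-5.9, -0.8, 21.1]
gripper_width: 0.0205
```

Emit:
servo_tool(commands=[[0,0,1.2,0],[0,0,3.5,0],[0,0,6.5,0],[0,0,9.5,0],[0,0,11.5,0],[0,0,12.5,0],[0.3,-1,12.5,0],[0.5,-3,12.5,0]])

```text
time: 11.58
ee_pos: [0.561, -0.0058, 0.2902]
orientation: [-1.382, -0.885, 0.887]
force: [-0.1, 0.8, -0.7]
gripper_width: 0.0204
```

Emit:
servo_tool(commands=[[0,-3,0,0],[0,-7,0,0],[-0.5,-11,0,0],[-1.5,-15,0,0],[-2.5,-19,0,0],[-3.5,-23,0,0],[-5,-27,0,0],[-6,-30,0,0]])

```text
time: 12.58
ee_pos: [0.4994, -0.3082, 0.2903]
orientation: [-1.383, -0.882, 0.884]
force: [-0.6, 0.3, -0.9]
gripper_width: 0.0204
```

Emit:
servo_tool(commands=[[-0.5,-2,0,0],[-0.8,-3.3,0,0],[-1.1,-4.1,0,0],[-1.1,-4.1,0,0],[-1.1,-4.1,0,0],[-1.1,-4.1,0,0]])

```text
time: 13.32
ee_pos: [0.4905, -0.3459, 0.2914]
orientation: [-1.383, -0.886, 0.885]
force: [0.0, 0.5, -2.0]
gripper_width: 0.0201
```

Run:
```python
from h import *
s=get_state();print(s["time"],s["ee_pos"].round(4),s["gripper_width"],s["force"].round(2),s["joint_pos"].round(2))
o=np.zeros((600,800,3),np.uint8)
for c,(x0,x1,y0,y1),X in(("side",(330,450,60,210),0),("top",(440,540,230,350),420)):
    im=camera(c)[:,:,::-1][y0:y1,x0:x1];r=cv2.resize(im,None,fx=3.4,fy=3.4,interpolation=cv2.INTER_CUBIC);o[:r.shape[0],X:X+r.shape[1]]=r[:,:800-X]
    print(c,(proj(c,s["ee_pos"]-[0,0,.137])-[x0,y0])*3.4)
cv2.imwrite("pics/g4.png",o)
```

```text
13.325 [ 0.4905 -0.3459  0.2914] 0.020123006062033093 [ 0.03  0.46 -1.95] [ 0.01  0.28  0.67  1.47 -0.18  1.45  1.82]
side [212.71613949 211.76604795]
top [226.29626703 224.54225136]
```

View pics/g4.png

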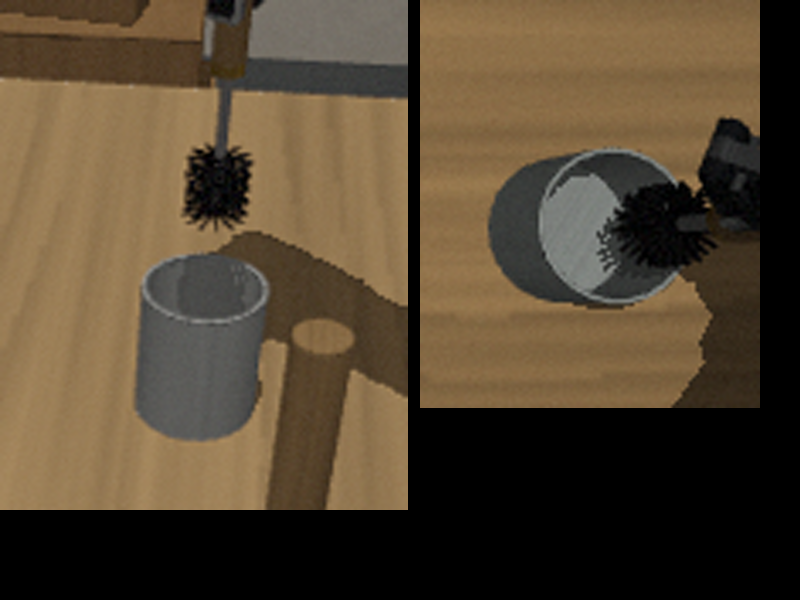

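The side crop shows the bristle head (215,185) above the tin mouth (204,288). In the top crop the rim centre (192,226) matches the tip to within a few mm, so I'll lower it.

Emit:
servo_tool(commands=[[0,0,-1.5,0],[0,0,-4,0],[0,0,-7,0],[0,0,-10,0],[0,0,-12.5,0],[0,0,-14,0],[0,0,-14.7,0],[0,0,-14.7,0]])

```text
time: 14.42
ee_pos: [0.4902, -0.3466, 0.1444]
orientation: [-1.383, -0.885, 0.885]
force: [0.7, -0.1, -0.3]
gripper_width: 0.0207
```

Emit:
servo_tool(commands=[[0,0,-0.2,0],[0,0,-0.3,0],[0,0,-0.4,0],[0,0,-0.4,0]])

```text
time: 14.92
ee_pos: [0.4905, -0.3469, 0.1412]
orientation: [-1.384, -0.886, 0.884]
force: [-1.0, 0.7, 4.9]
gripper_width: 0.0202
```

Emit:
servo_tool(commands=[[0,0,0,0],[0,0,0,0],[0,0,0,0],[0,0,0,0],[0,0,0,0],[0,0,0,0],[0,0,0,0],[0,0,0.5,0]], grip=1)

```text
time: 15.92
ee_pos: [0.4899, -0.3465, 0.1452]
orientation: [-1.383, -0.884, 0.885]
force: [0.1, 0.8, -0.1]
gripper_width: 0.0852
```

Emit:
servo_tool(commands=[[0,0,1,0],[0,0,3,0],[0,0,6,0],[0,0,9,0],[0,0,11,0],[0,0,13,0],[0,0,14,0],[0,0,14,0]])

```text
time: 16.92
ee_pos: [0.4903, -0.3468, 0.286]
orientation: [-1.384, -0.885, 0.884]
force: [-0.9, 0.2, 0.4]
gripper_width: 0.0854
```

Run:
```python
from h import *
s=get_state();print(s["time"],s["ee_pos"].round(4),s["gripper_width"],s["force"].round(2),s["joint_pos"].round(2))
o=np.zeros((600,800,3),np.uint8)
for c,(x0,x1,y0,y1),X in(("side",(330,450,50,210),0),("top",(440,540,230,350),420)):
    im=camera(c)[:,:,::-1][y0:y1,x0:x1];r=cv2.resize(im,None,fx=3.4,fy=3.4,interpolation=cv2.INTER_CUBIC);o[:r.shape[0],X:X+r.shape[1]]=r[:,:800-X]
cv2.imwrite("pics/g5.png",o)
```

```text
16.925 [ 0.4903 -0.3468  0.286 ] 0.08536841890339625 [-0.95  0.18  0.39] [ 0.01  0.29  0.67  1.48 -0.18  1.44  1.82]
```

View pics/g5.png

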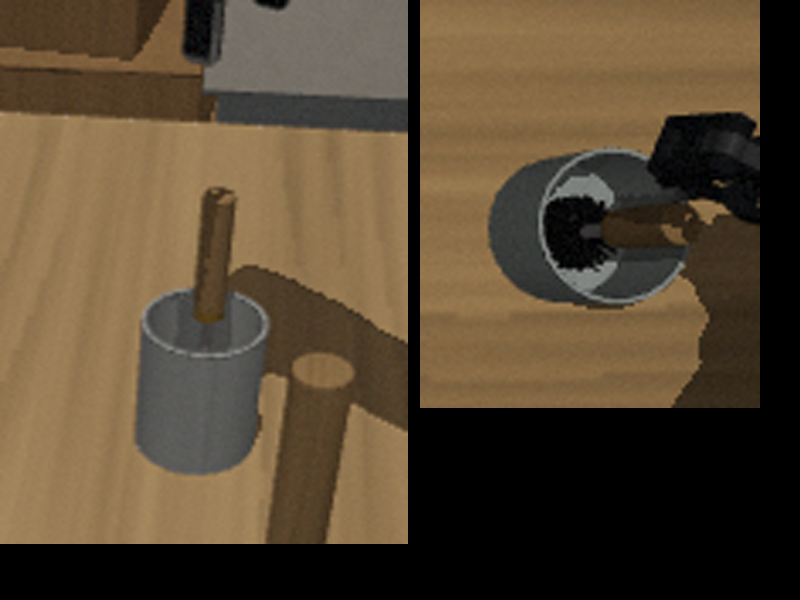

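The brush stands upright inside the tin, bristles down, and the tin hasn't moved. Now on to the tray.

Emit:
servo_tool(commands=[[0.5,1,2,0],[2,4,4.5,0],[4,8,5,0],[6,12,5,0],[7,16,5,0],[8,20.5,5,0],[8,25,5,0],[8,29.5,5,0]])

```text
time: 18.02
ee_pos: [0.5698, -0.0501, 0.3343]
orientation: [-1.383, -0.884, 0.886]
force: [0.8, 0.4, -1.2]
gripper_width: 0.0854
```

Emit:
servo_tool(commands=[[0,4.5,0,0],[-1,9,0,0],[-2,13.5,0,0],[-3.5,18,0,0],[-5,22.5,0,0],[-6.5,27,0,0],[-7.5,31,0,0],[-8.5,34,0,0]])

```text
time: 19.02
ee_pos: [0.484, 0.2902, 0.3342]
orientation: [-1.383, -0.885, 0.887]
force: [-0.1, 0.9, 0.1]
gripper_width: 0.0852
```

Emit:
servo_tool(commands=[[-0.5,1.3,-3,0],[-0.6,1.9,-7,0],[-0.6,1.9,-11,0],[-0.6,1.9,-15,0],[-0.6,1.9,-18,0],[-0.6,1.9,-19,0],[-0.6,1.9,-19,0]])

```text
time: 19.9
ee_pos: [0.4789, 0.3073, 0.1451]
orientation: [-1.384, -0.884, 0.885]
force: [0.5, -0.4, 0.2]
gripper_width: 0.085
```

Run:
```python
from h import *
s=get_state();print(s["time"],s["ee_pos"].round(4),s["gripper_width"],s["force"].round(2),s["joint_pos"].round(2))
o=np.zeros((600,800,3),np.uint8)
for c,(x0,x1,y0,y1),X in(("side",(295,445,330,480),0),("top",(85,215,240,370),410)):
    im=camera(c)[:,:,::-1][y0:y1,x0:x1];r=cv2.resize(im,None,fx=2.7,fy=2.7,interpolation=cv2.INTER_CUBIC);o[:r.shape[0],X:X+r.shape[1]]=r[:,:800-X]
    print(c,(proj(c,s["ee_pos"])-[x0,y0])*2.7+[X,0])
cv2.imwrite("pics/g6.png",o)
```

```text
19.9 [0.4789 0.3073 0.1451] 0.08500741413480739 [ 0.52 -0.35  0.19] [-0.84  0.27  0.22  1.73 -0.06  1.14  0.54]
side [222.48091661 184.73238688]
top [543.99307656 179.2447037 ]
```

View pics/g6.png

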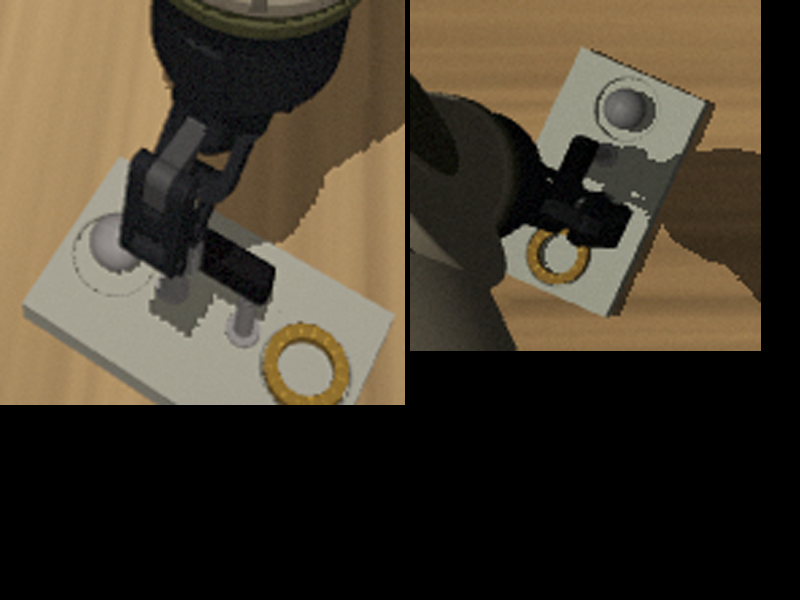

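The fingers stand over the bar, aligned across it. The ball is in its pocket at top crop (625,108). I'll descend and grip gently.

Emit:
servo_tool(commands=[[0,0,-1,0],[0,0,-3,0],[0,0,-5,0],[0,0,-6.7,0],[0,0,-7.6,0],[0,0,-8,0],[0,0,-8,0]], grip=0.6)

```text
time: 20.88
ee_pos: [0.4793, 0.3075, 0.0655]
orientation: [-1.383, -0.885, 0.884]
force: [0.3, 0.4, 0.3]
gripper_width: 0.0513
```

Emit:
servo_tool(commands=[[0,0,0,0],[0,0,0,0],[0,0,0,0],[0,0,0,0],[0,0,0,0],[0,0,0,0]], grip=0, grip_force=20)

```text
time: 21.62
ee_pos: [0.4793, 0.3078, 0.0657]
orientation: [-1.383, -0.886, 0.884]
force: [1.5, 2.3, 2.9]
gripper_width: 0.0136
```

Emit:
servo_tool(commands=[[0,0,0,0],[0,0,0,0],[0,0,0,0]], grip_force=100)

```text
time: 22.0
ee_pos: [0.4795, 0.3079, 0.0659]
orientation: [-1.383, -0.886, 0.884]
force: [1.1, 3.3, 5.6]
gripper_width: 0.0122
```

Run:
```python
from h import *
s=get_state();print(s["time"],s["ee_pos"].round(4),s["gripper_width"],s["force"].round(2),s["wrist_torque"].round(2))
camera("top");camera("side")
for c in("top","side"):print([(d["centre"],d["score"]) for d in look_for(c,"ball_center")])
```

```text
22.0 [0.4795 0.3079 0.0659] 0.012223603537594436 [1.11 3.25 5.61] [ 0.46 -0.06 -0.04]
[([165.8, 276.7], 0.63)]
[([337.2, 418.4], 0.63)]
```

Emit:
servo_tool(commands=[[0,0,0.1,0],[0,0,0.3,0],[0,0,0.7,0],[0,0,1.2,0],[0,0,1.8,0],[0,0,2.3,0],[0,0,2.7,0],[0,0,3,0]])

```text
time: 23.2
ee_pos: [0.4792, 0.3074, 0.0956]
orientation: [-1.383, -0.885, 0.885]
force: [0.6, 1.3, -5.6]
gripper_width: 0.0123
```

Run:
```python
from h import *
s=get_state();print(s["time"],s["ee_pos"].round(4),s["gripper_width"],s["force"].round(2),s["wrist_torque"].round(2))
camera("top");camera("side")
for c in("top","side"):
    print([(d["centre"],d["score"]) for d in look_for(c,"ball_center")],proj(c,s["ee_pos"]+[.0516,-.0241,-.0343]))
```

```text
23.2 [0.4792 0.3074 0.0956] 0.012280952583285267 [ 0.64  1.35 -5.6 ] [-0.02  0.06 -0.02]
[([161.6, 277.6], 0.76)] [161.06044982 279.35252126]
[([336.3, 408.4], 0.93), ([393.9, 115.1], 0.38)] [338.41753352 406.22632778]
```

Emit:
servo_tool(commands=[[0,0,0.3,0],[0,0,0.8,0],[0,0,1.6,0],[0,0,2.5,0],[0,0,3.5,0],[0,0,4.5,0],[0,0,5.5,0],[0,0,6.5,0]])

```text
time: 24.4
ee_pos: [0.4791, 0.3074, 0.1611]
orientation: [-1.383, -0.885, 0.885]
force: [0.1, 1.1, -4.7]
gripper_width: 0.0125
```

Emit:
servo_tool(commands=[[0,-0.1,0.9,0],[0,-0.3,1.6,0],[0,-0.7,2.1,0],[0,-1.2,2.4,0],[0,-1.8,2.5,0],[0,-2.5,2.5,0],[0,-3.3,2.5,0],[0,-4.1,2.5,0]])

```text
time: 25.4
ee_pos: [0.4791, 0.2657, 0.1852]
orientation: [-1.383, -0.884, 0.885]
force: [-1.6, -0.1, -4.3]
gripper_width: 0.0121
```

Emit:
servo_tool(commands=[[0,-0.9,0,0],[0,-1.8,0,0],[0,-2.7,0,0],[0,-3.6,0,0],[0,-4.5,0,0],[0,-5.4,0,0],[0,-6.3,0,0],[0,-7.2,0,0]])

```text
time: 26.4
ee_pos: [0.4791, 0.1938, 0.1854]
orientation: [-1.383, -0.885, 0.885]
force: [0.2, -0.3, -5.3]
gripper_width: 0.0125
```

Emit:
servo_tool(commands=[[0,-0.9,0,0],[0,-1.8,0,0],[0,-2.7,0,0],[0,-3.6,0,0],[0,-4.4,0,0],[0,-5.1,0,0],[0,-5.7,0,0],[0,-6.2,0,0]])

```text
time: 27.4
ee_pos: [0.4791, 0.1321, 0.1853]
orientation: [-1.383, -0.885, 0.885]
force: [-0.3, 0.5, -5.0]
gripper_width: 0.0125
```

Emit:
servo_tool(commands=[[0,-0.5,0,0],[0,-0.9,0,0],[0,-1.3,0,0],[0,-1.6,0,0],[0,-1.9,0,0],[0,-2.1,0,0],[0,-2.2,0,0],[0,-2.2,0,0]])

```text
time: 28.4
ee_pos: [0.4791, 0.1104, 0.1853]
orientation: [-1.383, -0.885, 0.885]
force: [-0.7, -0.4, -4.2]
gripper_width: 0.0123
```

Emit:
servo_tool(commands=[[0,0,0,0],[0,0,0,0],[0,0,0,0],[0,0,0,0],[0,0,0,0],[0,0,0,0]])

```text
time: 29.15
ee_pos: [0.4791, 0.1104, 0.1853]
orientation: [-1.383, -0.885, 0.885]
force: [0.5, 0.2, -4.6]
gripper_width: 0.0123
```

Run:
```python
from h import *
s=get_state();T=s["ee_pos"];print(s["time"],T.round(4),s["gripper_width"],s["force"].round(2),s["wrist_torque"].round(2))
P={}
for c in("top","side"):
    im=camera(c);cv2.imwrite(f"pics/end_{c}.png",im[:,:,::-1]);L=look_for(c,"ball_center");P[c]=L[0]["centre"]
    print([(d["centre"],d["score"]) for d in L],"pred",proj(c,T+[.0516,-.0241,-.0343]))
X=tri(P["side"],P["top"]);print(X, np.hypot(X[0][0]-.557,X[0][1]-.0245))
a=cv2.imread("pics/end_side.png")[130:430,230:480];b=cv2.imread("pics/end_top.png")[180:400,150:410]
o=np.zeros((480,800,3),np.uint8)
for im,x,f in((a,0,1.55),(b,395,1.55)):
    r=cv2.resize(im,None,fx=f,fy=f,interpolation=cv2.INTER_CUBIC);o[:r.shape[0],x:x+r.shape[1]]=r[:480,:800-x]
cv2.imwrite("pics/end.png",o)
```

```text
29.15 [0.4791 0.1104 0.1853] 0.012294674161495468 [ 0.5   0.17 -4.59] [0.02 0.05 0.02]
[([264.0, 273.1], 0.5), ([492.5, 301.4], 0.4)] pred [261.65416353 275.44825616]
[([353.6, 265.4], 0.51)] pred [354.50136261 262.43659646]
(array([0.53419741, 0.08287439, 0.14033001]), np.float64(1.2271134493727518), np.float64(0.7695726556893489)) 0.06266999102807948
```

View pics/end.png

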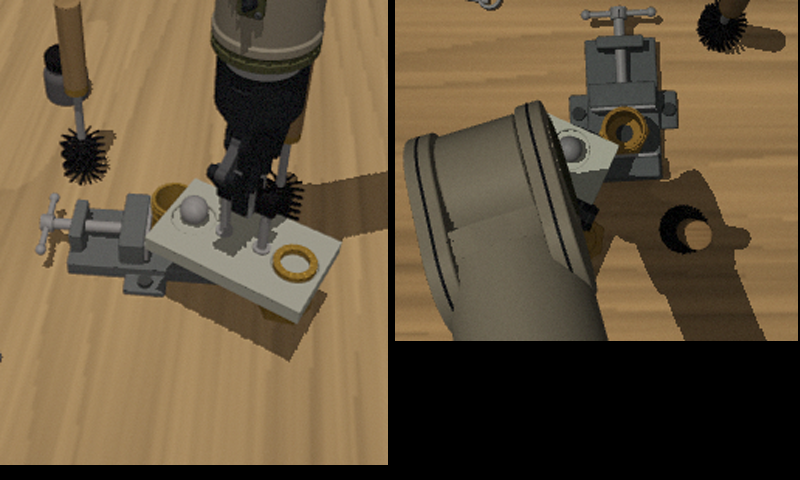

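The final picture shows the ball in its pocket (side crop (194,210)), the tray level beside the mouth, and the cap and other brushes undisturbed. Handing in.

Run:
```python
from bench import *
s=get_state();print(s["time"],s["ee_pos"],abs(s["joint_vel"]).max());print(job_done())
```

```text
29.35 [0.47913308 0.11040678 0.18534296] 0.0015075875110243581
the job is handed in; nothing more can be done
None
```

I handed the job in at 29.35 s, well under the 61 s limit. The arm is still holding the tray by the valve.

**Brush:** I drew the small brush up 5.5–5.9 cm and pushed it back down three times. Each push met the bottom, with 12–21 N on the tool. It now stands upright, bristles down, in the tin.

**Tray:** I lifted it by its bar at 100 N and carried it slowly to the valve.
- **Ball:** it is still in its pocket, about 6 cm from the mouth seen from above.
- **Height:** the underside works out at about 12 cm, roughly 2 cm above the mouth.
- **Stillness and level:** joint speeds are near zero. The tray looks level, with wrist torque at 0.05 N m or less.

**Left alone:** the cap, spanner and jar were not touched.

**Checks that disagreed:**
- Heights measured from the two cameras before the grasps came out about 4–9 mm below the listed values.
- At the end, the cameras gave a ball height of 140 mm, against about 149 mm worked out from the arm. I trusted the arm and contact readings. If the cameras are right, the underside would be only about 1.4 cm above the mouth.
- The arm hid part of the tray in the last top view, so I did not measure its level there separately.

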